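# Lock the rolling guide's stop at the pointer

## Robot

A 6-joint arm with a two-finger parallel gripper is mounted at the origin on the work surface. World frame = base frame: x ahead of the robot, y to its left, z up, the work surface at z = 0. Lengths are in m, angles in rad, forces in N, time in s.
With the tool pointing down it reaches from about 0.275 to 1 m from the base axis. Payload 8.4 kg.
Tool frame: the origin (TCP) lies at the very end of the fingers, on their centre line; the grasp point (between the pads) lies 19 mm behind it (r.hold_point_z is the distance from the TCP to the grasp point, in m); z points along the fingers, y is the line along which they close (so a half turn about z gives the same grasp; the last joint's range is limited). The gripper opens to 85 mm and grips with 20 to 120 N. Pads are 22 mm wide; open, the fingers measure 114 mm over their backs; the gripper's body (76 mm by 85 mm) begins 54 mm behind the grasp point. The pads swing forward as they close: fully open they stand 13 mm farther back than shut.
Start: joints at [-1.104, 0.353, 1.633, -0, 1.155, -0.002], TCP at [0.282, -0.558, 0.231] pointing down, gripper open.
Joint ranges: [-2.63, 2.63], [-0.92, 2.1], [0.06, 2.66], [-1.3, 4.44], [0, 2.69], [-3.02, 3.02]. Speed limits (rad/s): [2.22, 2.22, 2.79, 3.14, 3.14, 3.14].

## Interface

Orientations are given as a unit quaternion [w, x, y, z].
In Python, from workcell import status, optics, order, r gives the robot as it stands.
- The arm moves only by the tool play_rows, never from a script. Its argument "moves" is a list of rows, each a list of 3 entries, a list of its own where there are three numbers: the shift along the world's x, y, z in units of 0.03 m (1.0 is 0.03 m), then the turn, a rotation vector about the world's x, y, z in units of 0.1 rad (1.0 is 0.1 rad), then the opening, from 0 (shut) to 1 (fully open). In form: [[[dx, dy, dz], [rx, ry, rz], jaw], ...]. A call has 1 to 20 rows; each row shifts and turns the commanded pose from where the row before left it; what a row does not reach is not made up. A row lasts 1/12 s, in which the tool goes at most 41.7 mm and 7.16 degrees, less where a joint would pass 70% of its speed; a pose out of reach is approached as far as the arm can. A call with a number of a shift or a turn outside -1 to 1 is refused whole. A call with a gripper value outside its range is refused whole. The fingers move at their own pace and stop on an object; "squeeze" is the grip in N (left out, the last holds). Time passes only in rows, so rows that do not move let the fingers close. It gives the time, the measured TCP pose, the force, the opening and the grip force at its end, in the units of the state.
- status.sense(): the state, without advancing time (a new reading comes with each control period).
- optics.capture(name): name is "side" or "top"; returns a dict with "image" (480x640x3 uint8, blue, green, red), "depth" (480x640 float32, m along the optical axis (not along the pixel's ray), 0 where there is no reading), "camera_matrix" (3x3 intrinsics, pixels), "D" ([k1, k2, p1, p2, k3] as OpenCV has them; the pictures are not rectified), "eye" and "orientation" of the camera in the world. Camera axes: x right, y up, looking along -z (the intrinsics and any distortion apply to the point x, -y, -z); pixel columns grow to the right and rows downward; lengths in m; the calibration is good to about 2 mm. A picture is of the moment at which its call begins.
- order.hand_in(): hands the job in; it is judged then, once.
The state is a dict: "t": time; "joints": joint angles; "qd": joint speeds; "tau": joint torques, N m; "position": TCP position; "tcp_rot": TCP orientation; "contact_force": force on the tool from outside, world axes, zero at the start; "ft_torque": the same for the moment, N m; "finger_gap": opening from 0.0 (shut) to 1.0 (fully open); "grasp_force": force on a finger pad.
Only numpy, scipy, OpenCV 4.12 (cv2) and the standard library are available. Lean on these libraries where they do the work, as an engineer would, in place of code of your own. Each camera call takes 0.05 s, during which the arm holds its last target. There are 200 camera calls.

## Task

On the plastic rolling guide, slide the stop carriage along to the tall pointer tab and throw its lever fully down so that its catch drops home in the notch there. The notched strip has been fitted with some play, so the notch can be up to 10 mm to either side of the pointer: feel for it, and do not force the lever while it is blocked. Leave the platter, cup, dispenser and tongs where they are.

Things in the scene. Friction and masses are not known exactly. Their poses are not given: they have to be found in the camera images.
- guide: Rolling guide, fixed to the counter: white plastic board 250 (x) x 420 (y) x 16 mm, origin at the centre of its underside, z up. Its rail and notch slot run along its y axis (long way); its -x side faces the robot.
- pointer: Tall grey pointer tab with a level diamond-shaped head (34 mm corner to corner), fixed on the guide's far edge (guide x = +112 mm), 60 mm tall, top 76 mm above the counter: marks the notch to use. Origin at its foot's centre; axes parallel to the guide's. It stands at guide y = -55, 0 or +55 mm; stubs 12 mm high, 22 mm wide, stand at the other two places.
- carriage (a joint): Position (m) of the grey stop carriage along the guide's +y, 0 at mid-guide, ends at -0.11 and +0.11; starts near the -y end. It slides stiffly (about 2 N) and stays where left. Its block is 80 (x) x 112 (y) x 26 mm, centred at guide x = +50 mm, top 50 mm above the counter; the lever is at its middle.
- push_face (a point): Point at mid-height (37 mm above the counter) on the carriage's upright -y end face, at x = +30 mm of the guide; push here towards the guide's +y. The board below is 16 mm high.
- lever (a joint): Angle (rad) of the lever on the carriage: 0 fully raised, 0.6 level and fully down with the catch home in a notch. On the plain strip between notches the catch is blocked at about 0.48. The hinge is stiff (about 2 N at the thumb plate) and stays where left.
- thumb_plate: Black thumb plate at the end of the lever, 52 mm along the lever, 38 mm wide (guide y), with side rims 9 mm high, 32 mm apart inside, so a shut gripper fits between. Origin at the centre of its top face, 130 mm from the hinge; z is its upward normal, x points to the hinge. Top face 64 mm above the counter when home, about 80 mm when blocked on the strip.
- catch_tip (a point): Lower end of the lever's steel catch (12 x 6 mm, 6 mm along the guide's y), 97 mm from the hinge and 39 mm below the lever's midline; 22 mm above the counter when home.
- platter: White ceramic platter, 210 mm across, 22 mm high; leave alone. Origin under its centre.
- cup: Glass cup, 74 mm across, 95 mm high; leave alone. Origin under its centre.
- dispenser: Stainless pump dispenser, 68 mm across, 192 mm high; leave alone. Origin under its centre.
- tongs: Wooden tongs lying flat, 220 mm long, 10 mm thick; leave alone. Origin under the middle.
- slot_mid (a point): Middle of the guide's notch slot, 34 mm above the counter. In the slot lies a metal strip, top at that height, with three notches 12 mm deep, 11 mm wide along the guide's y and 55 mm apart, one for each tab on the far edge. The whole strip sits up to 10 mm off along y, either way; this offset is not measured and must be felt.
- fence (a point): Middle of the upper edge of the carriage's thin fence blade, 74 mm above the counter. The blade (5 mm thick, lower edge at 42 mm) is 118 mm long along the guide's x and stands 52 mm to the +y side of the lever.
- lever_hinge (a point): The lever's hinge: axis along the guide's y, at guide x = +85 mm, 61 mm above the counter. The lever, 156 mm long, points from here towards the robot (guide -x).

How it is judged:
At the end, for the whole second after the job is handed in: The lever is fully down (joint above 0.55 rad, which it can reach only in a notch), its catch within 18 mm, along the guide, of the pointer (so in the pointer's notch), and carriage and lever are at rest (value of joint lever above 0.55 rad and y of catch_tip in the frame of pointer between -0.018 and 0.018 m and velocity of joint carriage between -0.01 and 0.01 m/s and velocity of joint lever between -0.05 and 0.05 rad/s); the robot touches nothing.
It fails at once if the lever is forced: more than 40 N on its thumb plate (contact force between anything else and thumb_plate above 40 N).
It fails at once if a bystander (platter, cup, dispenser or tongs) is moved more than 25 mm (distance of any of platter, cup, dispenser, tongs from where it was at the start of the episode above 0.025 m).
It also fails if it takes over 61 s, if anything falls off the work surface, if the arm or the gripper's body presses on something with over 40 N, if the wrist force passes 120 N, or if a joint passes its speed limit or range.

## Working session

There is one attempt and no reset: what is moved stays moved. The work goes in short steps, Python scripts to look and compute and a tool call to move; the robot and the scene stay as the last step left them, time stands still between calls to the robot, and variables do not carry over. Pictures are saved under pics/ and viewed, at most 10 in all, crops included, and the job is handed in when it is done.

Besides the shell and the picture viewer there is one more tool, called after ">>>" in YAML: its name, and indented under it one key for each argument. play_rows: Moves the arm, as the interface text tells. Its arguments: {"type":"object","properties":{"moves":{"type":"array","items":{"type":"array"}},"squeeze":{"type":"number"}},"required":["moves"]}

```bash
mkdir -p pics
cat > h.py <<'E'
import numpy as np, cv2, pickle
from scipy.spatial.transform import Rotation as R
def grab(name):
    from workcell import optics
    c=optics.capture(name); pickle.dump(c,open(f'{name}.pkl','wb')); return c
def load(name): return pickle.load(open(f'{name}.pkl','rb'))
def rot(c):
    o=np.array(c['orientation'],float)
    return o if o.shape==(3,3) else R.from_quat(o,scalar_first=True).as_matrix()
def ray(c,uv):
    p=cv2.undistortPoints(np.array(uv,float).reshape(-1,1,2),np.array(c['camera_matrix']),np.array(c['D'],float))[:,0]
    return np.c_[p[:,0],-p[:,1],-np.ones(len(p))]@rot(c).T
def onplane(c,uv,z):
    d=ray(c,uv); e=np.array(c['eye']); return e+d*((z-e[2])/d[:,2])[:,None]
def bydepth(c,uv):
    uv=np.array(uv).reshape(-1,2); dep=c['depth'][uv[:,1].astype(int),uv[:,0].astype(int)]
    return np.array(c['eye'])+ray(c,uv)*dep[:,None]
E
python3 - <<'E'
from h import *
for n in('top','side'):
    c=grab(n); cv2.imwrite(f'pics/{n}1.png',c['image']); print(n,c['eye'],c['orientation'],c['D'],c['camera_matrix'])
from workcell import status; print(status.sense())
E
```

```text
top [ 0.30121741 -0.00358866  1.51071244] [-0.69457685 -0.06571344  0.05162006  0.71454888] [-0.12191898  0.          0.          0.          0.        ] [[524.43777978   0.         317.69438199]
 [  0.         524.43777978 239.49007172]
 [  0.           0.           1.        ]]
side [0.43272264 0.82204061 0.8926855 ] [-0.06526132 -0.03034519  0.39541735  0.91567748] [-0.0360215  0.         0.         0.         0.       ] [[451.22606624   0.         321.25923147]
 [  0.         451.22606624 234.53332882]
 [  0.           0.           1.        ]]
{'t': 0.1, 'joints': array([-1.10441676e+00,  3.53607011e-01,  1.63401999e+00,  2.93190116e-05,
        1.15522337e+00, -2.38087244e-03]), 'qd': array([-0.00050025, -0.00318066, -0.00244622,  0.00014047, -0.00022012,
       -0.0008195 ]), 'tau': array([ 2.05770211e-04, -6.06358480e+01, -3.42818606e+01,  2.23376458e-05,
        3.98626289e-03,  1.20558667e-05]), 'position': array([ 0.28219592, -0.55720172,  0.23063622]), 'tcp_rot': array([-6.15094474e-04,  9.72659651e-01,  2.32234383e-01, -1.31540956e-04]), 'contact_force': array([-0.23364981,  0.61634713, -0.84613567]), 'ft_torque': array([-0.01464995,  0.02272845, -0.01039545]), 'grasp_force': 0.0, 'finger_gap': 0.9977456376844674}
```

View pics/top1.png

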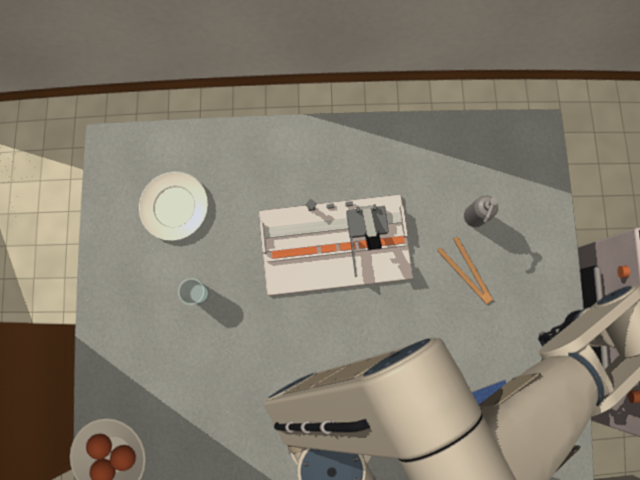

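View pics/side1.png

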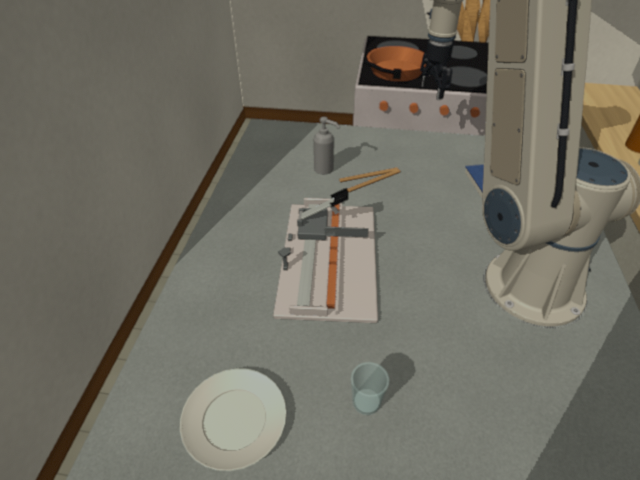

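Top view: guide corners at about (261,211), (403,196), (411,281), (268,296); pointer head at (312,204) on the +y side; carriage at (367,221), black thumb plate at (374,242), fence at (354,255). The side view agrees, with the pointer at (285,255).

Run:
```python
from h import *
t=load('top'); s=load('side')
def show(c,x0,y0,w,h,k): return cv2.resize(c['image'][y0:y0+h,x0:x0+w],None,fx=k,fy=k,interpolation=cv2.INTER_CUBIC)
a=show(t,250,185,180,120,4); b=show(s,265,180,130,145,4)
cv2.imwrite('pics/tc.png',a); cv2.imwrite('pics/sc.png',b)
im=t['image'].astype(int)
# white board: bright and reddish tint
P=[bydepth(t,[u,v])[0].round(4) for u,v in [(300,280),(330,280),(390,275),(312,204),(367,212),(374,243),(400,300)]]
print(*P,sep='\n')
m=((im.min(2)>150)).astype(np.uint8); m[:185]=0;m[305:]=0;m[:,:250]=0;m[:,430:]=0
m=cv2.morphologyEx(m,cv2.MORPH_CLOSE,np.ones((25,25)))
cs=max(cv2.findContours(m,0,2)[0],key=cv2.contourArea); rc=cv2.minAreaRect(cs); print(rc)
bx=cv2.approxPolyDP(cv2.convexHull(cs),6,True)[:,0]; print(bx); print(onplane(t,bx,.016))
```

```text
[0.4362 0.0765 0.0184]
[ 0.434  -0.009   0.0159]
[ 0.4431 -0.1808  0.0165]
[0.6439 0.0352 0.0753]
[ 0.6166 -0.1183  0.0732]
[ 0.5169 -0.1275  0.1439]
[ 0.3719 -0.2084 -0.0018]
((334.27642822265625, 244.17718505859375), (84.54662322998047, 145.76206970214844), 83.36748504638672)
[[400 195]
 [409 256]
 [404 278]
 [267 293]
 [259 211]]
[[ 0.67725096 -0.22191641  0.016     ]
 [ 0.49623205 -0.23822317  0.016     ]
 [ 0.43334428 -0.22053755  0.016     ]
 [ 0.40181587  0.17176311  0.016     ]
 [ 0.64208328  0.19266463  0.016     ]]
```

View pics/tc.png

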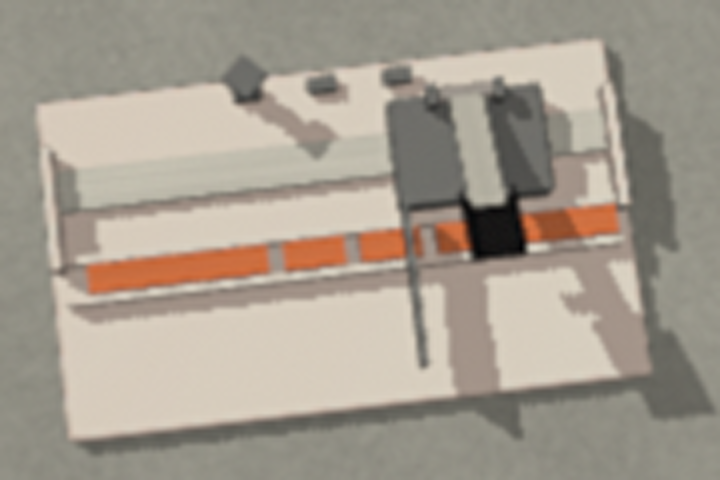

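View pics/sc.png

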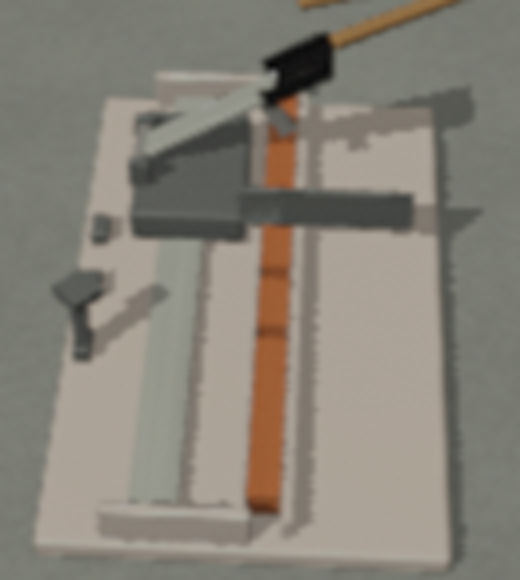

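The crops show board corners at (38,103), (603,40), (651,373), (72,438). The pointer head is at (245,77). The strip gaps, possibly notches, are at x≈276, 352 and 428, y≈258. The thumb plate is at (495,230), and the block spans (388,100)–(550,195).

Run:
```python
from h import *
t=load('top'); s=load('side')
T=lambda a:(np.array(a,float).reshape(-1,2)+.5)/4-.5+[250,185]
S=lambda a:(np.array(a,float).reshape(-1,2)+.5)/4-.5+[265,180]
C=onplane(t,T([(38,103),(603,40),(651,373),(72,438)]),.016)   # (+x+y),(+x-y),(-x-y),(-x+y)
print(C.round(4), [np.linalg.norm(C[i]-C[(i+1)%4]).round(4) for i in range(4)])
Cs=onplane(s,S([(107,98),(437,108),(452,565),(36,543)]),.016); print('side',Cs.round(4))
o=C.mean(0)[:2]; y=(C[0]+C[3]-C[1]-C[2])[:2]; x=(C[0]+C[1]-C[2]-C[3])[:2]
a1=np.arctan2(-y[0],y[1]); a2=np.arctan2(x[1],x[0]); a=(2*a1+a2)/3; print('o',o,a1,a2,a)
M=np.array([[np.cos(a),np.sin(a)],[-np.sin(a),np.cos(a)]])
def g(c,uv,z): 
    p=onplane(c,uv,z); return np.c_[(p[:,:2]-o)@M.T,p[:,2]].round(4)
print('pointer head',g(t,T([245,77]),.076),g(s,S([79,288]),.076))
print('stubs',g(t,T([(321,82),(396,73)]),.028))
print('notch gaps z34',g(t,T([(276,258),(352,248),(428,240)]),.034)); print(g(s,S([(274,271),(271,331)]),.034))
print('orange ends',g(t,T([(88,280),(618,218)]),.034))
print('block top',g(t,T([(388,103),(541,85),(551,190),(404,206)]),.05))
print('fence',g(t,T([(408,210),(423,367)]),.074))
p=bydepth(t,T([495,230]).round())[0];print('plate',p,(p[:2]-o)@M.T)
def tri(u,v):
    d1=ray(t,u)[0];d2=ray(s,v)[0];e1,e2=np.array(t['eye']),np.array(s['eye'])
    k=np.linalg.lstsq(np.c_[d1,-d2],e2-e1,rcond=None)[0];q=(e1+k[0]*d1+e2+k[1]*d2)/2
    return np.r_[(q[:2]-o)@M.T,q[2]].round(4),np.linalg.norm(e1+k[0]*d1-e2-k[1]*d2).round(4)
print('tri pointer',tri(T([245,77]),S([79,288])),'plate',tri(T([495,230]),S([298,68])),'fence tip',tri(T([423,367]),S([412,195])))
```

```text
[[ 0.6439  0.1923  0.016 ]
 [ 0.6784 -0.2231  0.016 ]
 [ 0.4329 -0.2446  0.016 ]
 [ 0.3986  0.17    0.016 ]] [np.float64(0.4168), np.float64(0.2463), np.float64(0.416), np.float64(0.2464)]
side [[ 0.6797 -0.2205  0.016 ]
 [ 0.4295 -0.2436  0.016 ]
 [ 0.3956  0.1763  0.016 ]
 [ 0.642   0.1952  0.016 ]]
o [ 0.5384502  -0.02633572] 0.08268912087467599 0.0888991759418861 0.08475913923041269
pointer head [[0.1108 0.0555 0.076 ]] [[0.1109 0.0569 0.076 ]]
stubs [[ 0.1123  0.0016  0.028 ]
 [ 0.1126 -0.0532  0.028 ]]
notch gaps z34 [[-0.013   0.0483  0.034 ]
 [-0.0121 -0.0062  0.034 ]
 [-0.0126 -0.0606  0.034 ]]
[[-0.011  -0.0074  0.034 ]
 [-0.0113  0.048   0.034 ]]
orange ends [[-0.0135  0.1832  0.034 ]
 [-0.0124 -0.1974  0.034 ]]
block top [[ 0.0864 -0.0434  0.05  ]
 [ 0.0869 -0.1535  0.05  ]
 [ 0.0106 -0.1504  0.05  ]
 [ 0.0111 -0.0457  0.05  ]]
fence [[ 0.004  -0.0466  0.074 ]
 [-0.1057 -0.0436  0.074 ]]
plate [ 0.52104327 -0.12577973  0.13532401] [-0.02576314 -0.09761339]
tri pointer (array([0.1111, 0.0555, 0.0746]), np.float64(0.0)) plate (array([-0.0241, -0.0988,  0.1355]), np.float64(0.0042)) fence tip (array([-0.1037, -0.044 ,  0.074 ]), np.float64(0.0041))
```

The measurements agree: pointer at guide y≈+56 mm, z≈75 mm, carriage at ≈-0.099, and the strip gap seen near +48 mm. Now I move above the push face with the gripper shut.

>>> play_rows:
  moves:
    - [[0.77, 0.93, 0], [0, 0, 0.91], 0]
    - [[0.77, 0.93, 0], [0, 0, 0.91], 0]
    - [[0.77, 0.93, 0], [0, 0, 0.91], 0]
    - [[0.77, 0.93, 0], [0, 0, 0.91], 0]
    - [[0.77, 0.93, 0], [0, 0, 0.91], 0]
    - [[0.77, 0.93, 0], [0, 0, 0.91], 0]
    - [[0.77, 0.93, 0], [0, 0, 0.91], 0]
    - [[0.77, 0.93, 0], [0, 0, 0.91], 0]
    - [[0.77, 0.93, 0], [0, 0, 0.91], 0]
    - [[0.77, 0.93, 0], [0, 0, 0.91], 0]
    - [[0.77, 0.93, 0], [0, 0, 0.91], 0]
    - [[0.77, 0.93, 0], [0, 0, 0.91], 0]
    - [[0.77, 0.93, 0], [0, 0, 0.91], 0]
    - [[0, 0, 0], [0, 0, 0], 0]
    - [[0, 0, 0], [0, 0, 0], 0]

```text
t: 1.35
position: [0.5833, -0.1933, 0.2307]
tcp_rot: [-0.0, 0.677, 0.736, -0.0]
contact_force: [-0.4, 0.1, 0.0]
finger_gap: -0.003
grasp_force: 0.0
```

```bash
cat >> h.py <<'E'
O=np.array([0.5385,-0.0263]); A=0.0848
M=np.array([[np.cos(A),np.sin(A)],[-np.sin(A),np.cos(A)]])
def st():
    from workcell import status
    s=status.sense(); p=np.array(s['position']); Rm=R.from_quat(s['tcp_rot'],scalar_first=True).as_matrix()
    f=np.array(s['contact_force'])
    print('t',round(s['t'],2),'p',p.round(4),'guide',(M@(p[:2]-O)).round(4),'yaw',np.arctan2(Rm[1,0],Rm[0,0]).round(3),'tz',Rm[:,2].round(3),'Fguide',(M@f[:2]).round(2),f[2].round(2),'gap',round(s['finger_gap'],3)); return p
def to(gx,gy,z):
    p=st(); w=O+M.T@[gx,gy]; print('units',((np.r_[w,z]-p)/.03).round(2))
E
python3 - <<'E'
from h import *
to(.03,-.175,.032)
c=grab('top'); cv2.imwrite('pics/t2.png',cv2.resize(c['image'][170:320,250:450],None,fx=4,fy=4,interpolation=2))
E
```

```text
t 1.35 p [ 0.5833 -0.1933  0.2307] guide [ 0.0305 -0.1702] yaw 1.654 tz [-0.001  0.    -1.   ] Fguide [-0.34  0.12] 0.05 gap -0.003
units [-0.   -0.16 -6.62]
```

View pics/t2.png

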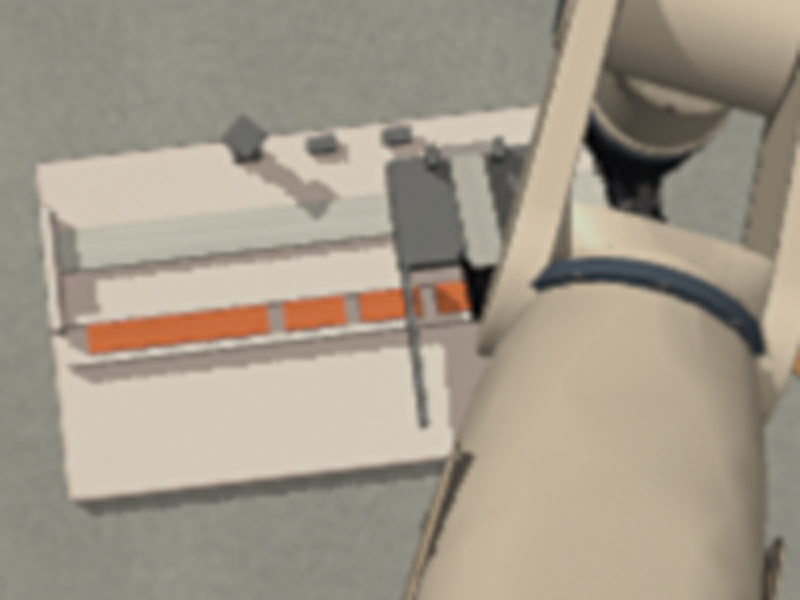

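The arm hides the gripper in this view, but the carriage and notch gaps have not moved. I descend beside the push face.

>>> play_rows:
  moves:
    - [[0, -0.16, -0.8], [0, 0, 0], 0]
    - [[0, 0, -0.8], [0, 0, 0], 0]
    - [[0, 0, -0.8], [0, 0, 0], 0]
    - [[0, 0, -0.8], [0, 0, 0], 0]
    - [[0, 0, -0.8], [0, 0, 0], 0]
    - [[0, 0, -0.8], [0, 0, 0], 0]
    - [[0, 0, -0.5], [0, 0, 0], 0]
    - [[0, 0, -0.5], [0, 0, 0], 0]
    - [[0, 0, -0.5], [0, 0, 0], 0]
    - [[0, 0, -0.4], [0, 0, 0], 0]
    - [[0, 0, -0.2], [0, 0, 0], 0]
    - [[0, 0, 0], [0, 0, 0], 0]
    - [[0, 0, 0], [0, 0, 0], 0]

```text
t: 2.48
position: [0.5825, -0.2002, 0.0244]
tcp_rot: [-0.0, 0.678, 0.735, -0.0]
contact_force: [1.1, 0.4, 0.2]
finger_gap: 0.002
grasp_force: 0.0
```

Run:
```python
from h import *
to(.03,-.155,.036)
print('y unit vec per 30mm',M.T@[0,1])
```

```text
t 2.48 p [ 0.5825 -0.2002  0.0244] guide [ 0.0291 -0.177 ] yaw 1.651 tz [-0. -0. -1.] Fguide [1.13 0.28] 0.16 gap 0.002
units [-0.03  0.73  0.39]
y unit vec per 30mm [-0.0846984   0.99640663]
```

>>> play_rows:
  moves:
    - [[0, 0, 0.3], [0, 0, 0], 0]
    - [[-0.02, 0.2, 0], [0, 0, 0], 0]
    - [[-0.02, 0.2, 0], [0, 0, 0], 0]
    - [[-0.02, 0.2, 0], [0, 0, 0], 0]
    - [[-0.02, 0.2, 0], [0, 0, 0], 0]
    - [[-0.03, 0.3, 0], [0, 0, 0], 0]
    - [[-0.03, 0.3, 0], [0, 0, 0], 0]
    - [[-0.03, 0.3, 0], [0, 0, 0], 0]
    - [[0, 0, 0], [0, 0, 0], 0]

```text
t: 3.23
position: [0.5768, -0.1464, 0.0329]
tcp_rot: [-0.001, 0.678, 0.736, -0.0]
contact_force: [-0.3, 0.0, -0.1]
finger_gap: 0.003
grasp_force: 0.0
```

Run:
```python
from h import *
to(.03,-.027,.033)
```

```text
t 3.23 p [ 0.5768 -0.1464  0.0329] guide [ 0.028 -0.123] yaw 1.653 tz [-0.002  0.001 -1.   ] Fguide [-0.26  0.07] -0.14 gap 0.003
units [-0.2   3.19  0.  ]
```

Run:
```python
from h import *
c=grab('side'); cv2.imwrite('pics/s2.png',cv2.resize(c['image'][170:330,260:420],None,fx=3.7,fy=3.7,interpolation=2))
```

```text
(no output)
```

View pics/s2.png

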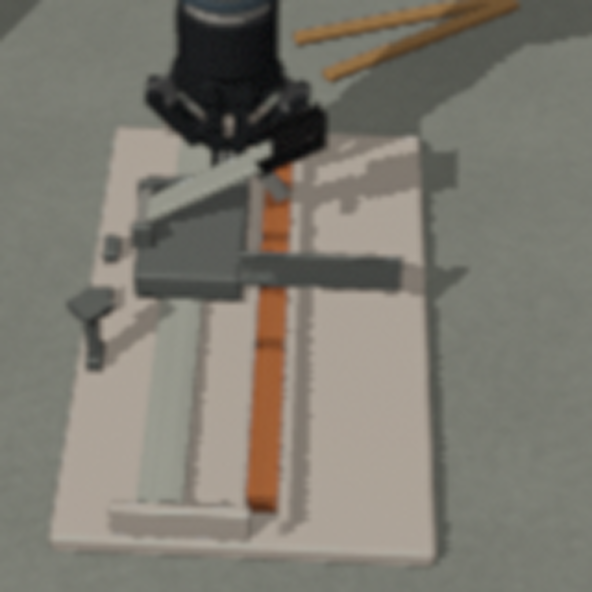

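The carriage has moved with the finger (fence now at (320,270)) and the gripper sits behind it at (225,150), so I push on.

>>> play_rows:
  moves:
    - [[-0.02, 0.3, 0], [0, 0, 0], 0]
    - [[-0.02, 0.3, 0], [0, 0, 0], 0]
    - [[-0.02, 0.3, 0], [0, 0, 0], 0]
    - [[-0.02, 0.3, 0], [0, 0, 0], 0]
    - [[-0.02, 0.3, 0], [0, 0, 0], 0]
    - [[-0.02, 0.3, 0], [0, 0, 0], 0]
    - [[-0.02, 0.3, 0], [0, 0, 0], 0]
    - [[-0.02, 0.3, 0], [0, 0, 0], 0]
    - [[-0.02, 0.3, 0], [0, 0, 0], 0]
    - [[-0.01, 0.2, 0], [0, 0, 0], 0]
    - [[-0.01, 0.15, 0], [0, 0, 0], 0]
    - [[0, 0, 0], [0, 0, 0], 0]

```text
t: 4.28
position: [0.5718, -0.0561, 0.0334]
tcp_rot: [0.0, 0.678, 0.735, 0.0]
contact_force: [0.0, -0.4, -0.3]
finger_gap: 0.003
grasp_force: 0.0
```

Run:
```python
from h import *
to(.03,-.027,.033)
c=grab('side'); 
T=lambda p:p
cv2.imwrite('pics/s3.png',cv2.resize(c['image'][170:330,260:420],None,fx=3.7,fy=3.7,interpolation=2))
```

```text
t 4.28 p [ 0.5718 -0.0561  0.0334] guide [ 0.0307 -0.0325] yaw 1.652 tz [ 0.001  0.    -1.   ] Fguide [ 0.01 -0.4 ] -0.34 gap 0.003
units [-0.04  0.18 -0.01]
```

View pics/s3.png

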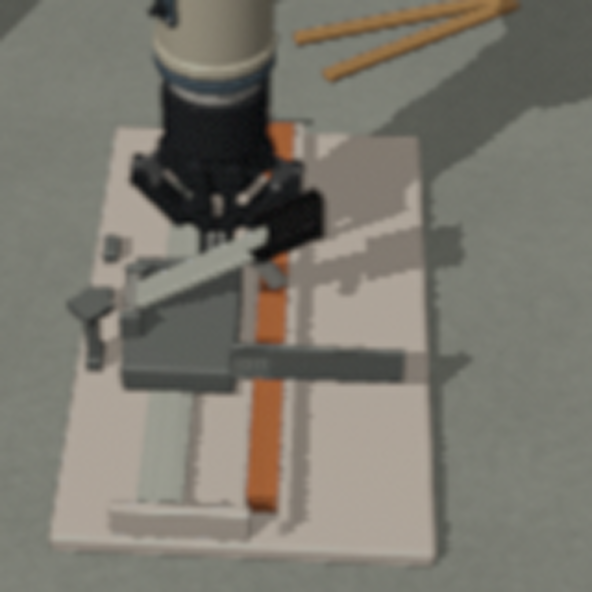

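The fence's upper tip edge is at (403,352) and the block's +y face at (180,372). I compute the carriage position from these.

Run:
```python
from h import *
s=load('side'); S=lambda a:(np.array(a,float).reshape(-1,2)+.5)/3.7-.5+[260,170]
g=lambda uv,z:((onplane(s,S(uv),z)[:,:2]-O)@M.T).round(4)
print('fence',g([(403,351),(245,346)],.074)-[0,.052],'block +y top edge',g([(125,370),(235,374)],.05)-[0,.056])
print('plate',g([(296,222)],.135))
```

```text
fence [[-0.102   0.0358]
 [ 0.0037  0.037 ]] block +y top edge [[0.0851 0.0375]
 [0.0102 0.0369]]
plate [[-0.0273  0.0308]]
```

>>> play_rows:
  moves:
    - [[0.01, -0.15, 0], [0, 0, 0], 0]
    - [[0, 0, 0.5], [0, 0, 0], 0]
    - [[0, 0, 0.9], [0, 0, 0], 0]
    - [[0, 0, 0.9], [0, 0, 0], 0]
    - [[0, 0, 0.9], [0, 0, 0], 0]
    - [[0, 0, 0.9], [0, 0, 0], 0]
    - [[0, 0, 0.9], [0, 0, 0], 0]
    - [[0, 0, 0.3], [0, 0, 0], 0]
    - [[0, 0, 0], [0, 0, 0], 0]

```text
t: 5.08
position: [0.5737, -0.0624, 0.195]
tcp_rot: [0.002, 0.678, 0.735, 0.002]
contact_force: [-0.3, -0.5, 0.2]
finger_gap: 0.001
grasp_force: 0.0
```

Run:
```python
from h import *
to(-.026,.036,.17)
```

```text
t 5.08 p [ 0.5737 -0.0624  0.195 ] guide [ 0.032 -0.039] yaw 1.651 tz [ 0.005 -0.    -1.   ] Fguide [-0.35 -0.51] 0.22 gap 0.001
units [-2.14  2.33 -0.83]
```

>>> play_rows:
  moves:
    - [[-0.7, 0.78, 0], [0, 0, 0], 0]
    - [[-0.7, 0.78, 0], [0, 0, 0], 0]
    - [[-0.7, 0.77, 0], [0, 0, 0], 0]
    - [[0, 0, 0], [0, 0, 0], 0]
    - [[0, 0, -0.4], [0, 0, 0], 0]
    - [[0, 0, -0.4], [0, 0, 0], 0]
    - [[0, 0, 0], [0, 0, 0], 0]

```text
t: 5.67
position: [0.5071, 0.008, 0.1652]
tcp_rot: [-0.002, 0.678, 0.735, -0.002]
contact_force: [-0.6, -0.1, -0.7]
finger_gap: -0.001
grasp_force: 0.0
```

Run:
```python
from h import *
to(-.026,.036,.15)
c=grab('side'); 
cv2.imwrite('pics/s4.png',cv2.resize(c['image'][190:290,270:390],None,fx=6,fy=6,interpolation=2))
```

```text
t 5.67 p [0.5071 0.008  0.1652] guide [-0.0284  0.0368] yaw 1.652 tz [-0.005 -0.    -1.   ] Fguide [-0.57 -0.02] -0.69 gap -0.001
units [ 0.08 -0.02 -0.51]
```

View pics/s4.png

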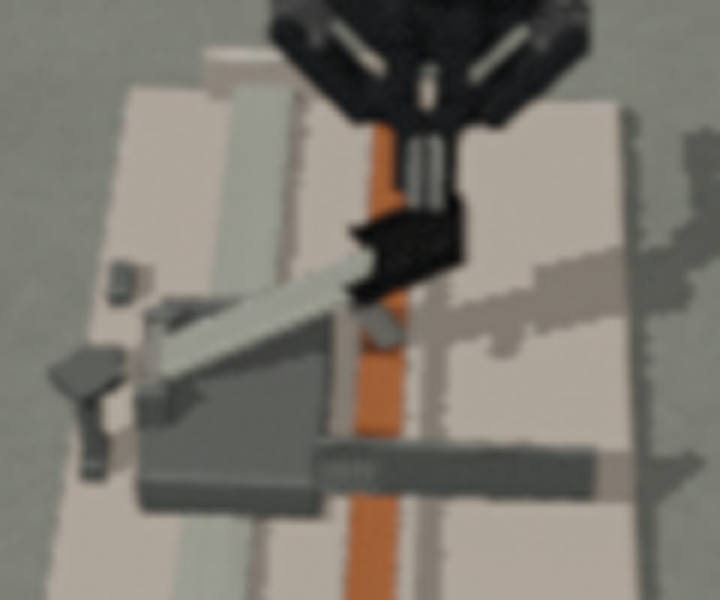

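The shut fingers at (428,205) are directly over the thumb plate. I press slowly along its arc.

>>> play_rows:
  moves:
    - [[0.1, 0, -0.2], [0, 0, 0], 0]
    - [[0, 0, -0.2], [0, 0, 0], 0]
    - [[0, 0, -0.2], [0, 0, 0], 0]
    - [[-0.03, 0, -0.15], [0, 0, 0], 0]
    - [[-0.03, 0, -0.15], [0, 0, 0], 0]
    - [[-0.03, 0, -0.15], [0, 0, 0], 0]
    - [[0, 0, 0], [0, 0, 0], 0]

```text
t: 6.3
position: [0.5086, 0.0082, 0.1359]
tcp_rot: [-0.0, 0.678, 0.735, -0.0]
contact_force: [0.3, 0.0, -0.7]
finger_gap: -0.006
grasp_force: 0.0
```

Run:
```python
from h import *
to(-.040,.036,.1)
```

```text
t 6.3 p [0.5086 0.0082 0.1359] guide [-0.0269  0.0369] yaw 1.652 tz [-0.001 -0.    -1.   ] Fguide [0.27 0.  ] -0.68 gap -0.006
units [-0.43 -0.07 -1.2 ]
```

>>> play_rows:
  moves:
    - [[-0.06, 0, -0.15], [0, 0, 0], 0]
    - [[-0.06, 0, -0.15], [0, 0, 0], 0]
    - [[-0.06, 0, -0.15], [0, 0, 0], 0]
    - [[-0.06, 0, -0.15], [0, 0, 0], 0]
    - [[-0.06, 0, -0.15], [0, 0, 0], 0]
    - [[-0.05, 0, -0.15], [0, 0, 0], 0]
    - [[-0.05, 0, -0.15], [0, 0, 0], 0]
    - [[-0.03, 0, -0.1], [0, 0, 0], 0]

```text
t: 6.97
position: [0.4959, 0.0082, 0.1016]
tcp_rot: [-0.0, 0.678, 0.735, -0.0]
contact_force: [-0.0, -0.9, 0.6]
finger_gap: -0.004
grasp_force: 0.5
```

Run:
```python
from h import *
to(-.043,.036,.084)
```

```text
t 6.97 p [0.4959 0.0082 0.1016] guide [-0.0395  0.038 ] yaw 1.652 tz [-0. -0. -1.] Fguide [-0.13 -0.92] 0.59 gap -0.004
units [-0.11 -0.08 -0.59]
```

>>> play_rows:
  moves:
    - [[-0.03, 0, -0.1], [0, 0, 0], 0]
    - [[-0.03, 0, -0.1], [0, 0, 0], 0]
    - [[-0.02, 0, -0.1], [0, 0, 0], 0]
    - [[-0.02, 0, -0.1], [0, 0, 0], 0]
    - [[0, 0, -0.07], [0, 0, 0], 0]
    - [[0, 0, -0.03], [0, 0, 0], 0]

```text
t: 7.47
position: [0.493, 0.0083, 0.0869]
tcp_rot: [-0.0, 0.678, 0.735, -0.0]
contact_force: [-1.0, 0.4, 1.5]
finger_gap: 0.003
grasp_force: 0.5
```

>>> play_rows:
  moves:
    - [[0, 0, -0.04], [0, 0, 0], 0]
    - [[0, 0, -0.03], [0, 0, 0], 0]

```text
t: 7.63
position: [0.4934, 0.0083, 0.0851]
tcp_rot: [0.0, 0.678, 0.735, 0.0]
contact_force: [-1.5, -0.2, 1.3]
finger_gap: -0.004
grasp_force: 0.5
```

>>> play_rows:
  moves:
    - [[0, 0, -0.04], [0, 0, 0], 0]
    - [[0, 0, -0.03], [0, 0, 0], 0]

```text
t: 7.8
position: [0.4933, 0.0082, 0.083]
tcp_rot: [0.0, 0.678, 0.735, 0.0]
contact_force: [-0.7, 0.1, 1.2]
finger_gap: 0.0
grasp_force: 0.5
```

>>> play_rows:
  moves:
    - [[0, 0, -0.03], [0, 0, 0], 0]
    - [[0, 0, 0], [0, 0, 0], 0]

```text
t: 7.97
position: [0.4933, 0.0082, 0.082]
tcp_rot: [-0.0, 0.678, 0.735, -0.0]
contact_force: [0.4, -0.3, -0.7]
finger_gap: 0.002
grasp_force: 0.1
```

>>> play_rows:
  moves:
    - [[0, 0, -0.03], [0, 0, 0], 0]
    - [[0, 0, 0], [0, 0, 0], 0]

```text
t: 8.13
position: [0.4933, 0.0082, 0.0812]
tcp_rot: [0.0, 0.678, 0.735, 0.0]
contact_force: [0.2, 0.2, 0.5]
finger_gap: -0.003
grasp_force: 0.3
```

>>> play_rows:
  moves:
    - [[0, 0, -0.03], [0, 0, 0], 0]
    - [[0, 0, 0], [0, 0, 0], 0]

```text
t: 8.3
position: [0.4933, 0.0082, 0.0805]
tcp_rot: [-0.0, 0.678, 0.735, -0.0]
contact_force: [-2.0, 0.3, 4.5]
finger_gap: -0.001
grasp_force: 2.3
```

Blocked at z≈0.080 (4.5 N), as expected on plain strip. I drag +y while pressing lightly.

>>> play_rows:
  moves:
    - [[0, 0.03, -0.02], [0, 0, 0], 0]
    - [[0, 0.05, 0], [0, 0, 0], 0]
    - [[0, 0.05, 0], [0, 0, 0], 0]
    - [[0, 0.05, 0], [0, 0, 0], 0]
    - [[0, 0, 0], [0, 0, 0], 0]

```text
t: 8.72
position: [0.4935, 0.0131, 0.0803]
tcp_rot: [0.001, 0.678, 0.735, -0.0]
contact_force: [-1.9, -4.2, 8.7]
finger_gap: 0.0
grasp_force: 4.7
```

>>> play_rows:
  moves:
    - [[0, 0.04, 0], [0, 0, 0], 0]
    - [[0, 0.04, 0], [0, 0, 0], 0]
    - [[0, 0, 0], [0, 0, 0], 0]

```text
t: 8.97
position: [0.4934, 0.0154, 0.0803]
tcp_rot: [0.0, 0.678, 0.735, -0.0]
contact_force: [-2.4, -5.1, 8.8]
finger_gap: -0.001
grasp_force: 5.0
```

>>> play_rows:
  moves:
    - [[0, 0.04, 0], [0, 0, 0], 0]
    - [[0, 0.04, 0], [0, 0, 0], 0]
    - [[0, 0, 0], [0, 0, 0], 0]

```text
t: 9.22
position: [0.4931, 0.018, 0.0801]
tcp_rot: [0.0, 0.678, 0.735, -0.0]
contact_force: [-2.6, -2.7, 7.0]
finger_gap: 0.001
grasp_force: 3.8
```

>>> play_rows:
  moves:
    - [[0, 0.04, 0], [0, 0, 0], 0]
    - [[0, 0.04, 0], [0, 0, 0], 0]
    - [[0, 0, 0], [0, 0, 0], 0]

```text
t: 9.47
position: [0.4929, 0.0207, 0.0797]
tcp_rot: [-0.0, 0.678, 0.735, -0.0]
contact_force: [-0.4, -1.8, 0.8]
finger_gap: 0.004
grasp_force: 1.8
```

The vertical force has dropped, so the catch may be over the notch. I press down gently.

>>> play_rows:
  moves:
    - [[0, 0, -0.04], [0, 0, 0], 0]
    - [[0, 0, -0.03], [0, 0, 0], 0]
    - [[0, 0, 0], [0, 0, 0], 0]

```text
t: 9.72
position: [0.4931, 0.0208, 0.0774]
tcp_rot: [-0.0, 0.678, 0.735, -0.0]
contact_force: [-1.4, -2.2, -0.6]
finger_gap: -0.003
grasp_force: 1.1
```

Free below the blocked height, so I continue down to home (about 64 mm).

>>> play_rows:
  moves:
    - [[0, 0, -0.06], [0, 0, 0], 0]
    - [[0, 0, -0.06], [0, 0, 0], 0]
    - [[0, 0, 0], [0, 0, 0], 0]

```text
t: 9.97
position: [0.4933, 0.0208, 0.0737]
tcp_rot: [-0.0, 0.678, 0.735, -0.0]
contact_force: [-0.6, -2.5, -1.0]
finger_gap: -0.001
grasp_force: 1.0
```

>>> play_rows:
  moves:
    - [[0, 0, -0.06], [0, 0, 0], 0]
    - [[0, 0, -0.06], [0, 0, 0], 0]
    - [[0, 0, -0.04], [0, 0, 0], 0]
    - [[0, 0, 0], [0, 0, 0], 0]

```text
t: 10.3
position: [0.4932, 0.0208, 0.069]
tcp_rot: [-0.0, 0.678, 0.735, -0.0]
contact_force: [-0.5, -2.7, -1.7]
finger_gap: -0.0
grasp_force: 1.0
```

>>> play_rows:
  moves:
    - [[0, 0, -0.04], [0, 0, 0], 0]
    - [[0, 0, -0.03], [0, 0, 0], 0]
    - [[0, 0, 0], [0, 0, 0], 0]

```text
t: 10.55
position: [0.4933, 0.0208, 0.067]
tcp_rot: [0.0, 0.678, 0.735, 0.0]
contact_force: [-0.7, -2.6, -1.1]
finger_gap: 0.004
grasp_force: 1.0
```

>>> play_rows:
  moves:
    - [[0, 0, -0.04], [0, 0, 0], 0]
    - [[0, 0, -0.03], [0, 0, 0], 0]
    - [[0, 0, 0], [0, 0, 0], 0]

```text
t: 10.8
position: [0.4933, 0.0208, 0.0649]
tcp_rot: [0.0, 0.678, 0.735, 0.0]
contact_force: [0.3, -2.7, -0.5]
finger_gap: 0.002
grasp_force: 1.0
```

>>> play_rows:
  moves:
    - [[0, 0, -0.03], [0, 0, 0], 0]
    - [[0, 0, 0], [0, 0, 0], 0]

```text
t: 10.97
position: [0.4933, 0.0208, 0.0641]
tcp_rot: [0.0, 0.678, 0.735, 0.0]
contact_force: [0.2, -2.3, 0.0]
finger_gap: -0.004
grasp_force: 1.0
```

>>> play_rows:
  moves:
    - [[0, 0, -0.03], [0, 0, 0], 0]
    - [[0, 0, 0], [0, 0, 0], 0]

```text
t: 11.13
position: [0.4934, 0.0208, 0.0637]
tcp_rot: [0.0, 0.678, 0.735, 0.0]
contact_force: [-2.2, -2.3, 8.7]
finger_gap: 0.001
grasp_force: 5.5
```

>>> play_rows:
  moves:
    - [[0, 0, -0.03], [0, 0, 0], 0]
    - [[0, 0, 0], [0, 0, 0], 0]

```text
t: 11.3
position: [0.4934, 0.0208, 0.0634]
tcp_rot: [0.0, 0.678, 0.735, 0.0]
contact_force: [-5.7, -3.0, 18.1]
finger_gap: 0.004
grasp_force: 10.1
```

Hard stop at 64 mm, so the lever is home. I lift off, first moving 2 mm back to relieve the rim.

>>> play_rows:
  moves:
    - [[0, 0, 0.06], [0, 0, 0], 0]
    - [[0, -0.08, 0.02], [0, 0, 0], 0]
    - [[0, -0.04, 0.05], [0, 0, 0], 0]
    - [[0, 0, 0.3], [0, 0, 0], 0]
    - [[0, 0, 0.8], [0, 0, 0], 0]
    - [[0, 0, 0.9], [0, 0, 0], 0]
    - [[0, 0, 0.9], [0, 0, 0], 0]
    - [[-0.5, -0.5, 0.9], [0, 0, 0], 0]
    - [[-0.8, -0.8, 0], [0, 0, 0], 0]
    - [[-0.8, -0.8, 0], [0, 0, 0], 0]
    - [[-0.8, -0.8, 0], [0, 0, 0], 0]
    - [[0, -0.9, 0], [0, 0, 0], 0]
    - [[0, -0.9, 0], [0, 0, 0], 0]
    - [[0, -0.9, 0], [0, 0, 0], 0]
    - [[0, 0, 0], [0, 0, 0], 0]

```text
t: 12.55
position: [0.4068, -0.1543, 0.1812]
tcp_rot: [0.001, 0.679, 0.734, 0.0]
contact_force: [0.1, 0.4, -0.4]
finger_gap: 0.001
grasp_force: 0.0
```

Run:
```python
from h import *
st()
c=grab('side'); t=grab('top')
a=cv2.resize(c['image'][190:310,265:385],(480,480),interpolation=2); b=cv2.resize(t['image'][190:270,300:380],(300,300),interpolation=2)
im=np.zeros((480,790,3),np.uint8); im[:,:480]=a; im[:300,490:]=b; cv2.imwrite('pics/f.png',im)
```

```text
t 12.55 p [ 0.4068 -0.1543  0.1812] guide [-0.142  -0.1163] yaw 1.65 tz [ 0.002 -0.002 -1.   ] Fguide [0.11 0.43] -0.4 gap 0.001
```

View pics/f.png

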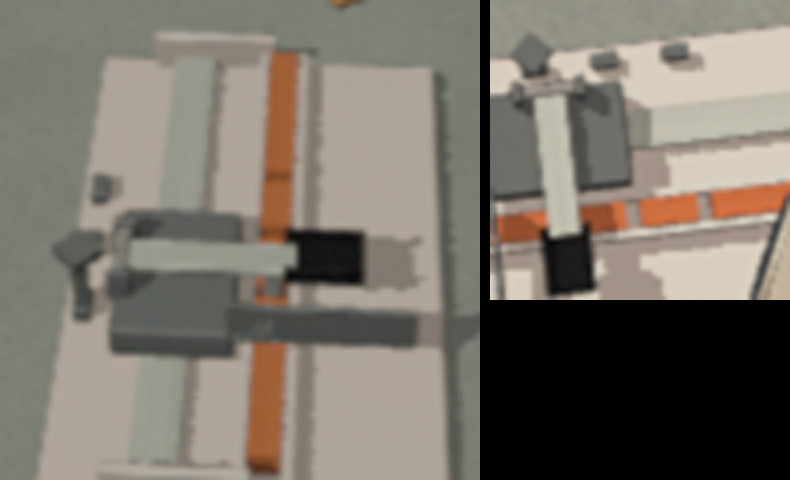

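The lever lies level next to the pointer (lever at (210,255), pointer head at (78,250)). The other two notches stay visible to its -y side, and the arm is clear.

```bash
python3 -c "
from workcell import order; print(order.hand_in())"
```

```text
the job is handed in; nothing more can be done
None
```

I slid the carriage to the pointer and threw its lever fully down into the notch there, about 7 mm to the -y side of the pointer. I kept the force on the lever under 20 N, the arm stayed clear of the bystanders, and I handed the job in; no verdict was shown.

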